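# Slide a steel catch disc into its recess and press it home

## Robot

A 7-joint arm with a two-finger parallel gripper is mounted at the origin on the work surface. World frame = base frame: x ahead of the robot, y to its left, z up, the work surface at z = 0. Lengths are in m, angles in rad, forces in N, time in s.
With the tool pointing down it reaches from about 0.4 to 0.875 m from the base axis. Payload 4.4 kg.
Tool frame: the origin (TCP) lies on the centre line of the jaws, within the pads' length; the fingertips stand 8 mm ahead of it and the grasp point (between the pads) lies 11 mm behind it; y points along the fingers, x is the direction in which the jaws open and shut, and the axes are right-handed (so a half turn about y gives the same grasp; the last joint's range is limited). The gripper opens to 85 mm and grips with 20 to 120 N. Pads are 22 mm wide; open, the fingers measure 114 mm over their backs; the gripper's body (76 mm by 85 mm) begins 54 mm behind the grasp point. The pads swing forward as they close: fully open they stand 13 mm farther back than shut.
Start: joints at [-1.231, 0.628, 0.038, 1.517, -0.027, 0.996, -0.02], TCP at [0.257, 0.597, 0.239] pointing down, gripper open.
Joint ranges: [-3.06, 3.06], [-0.37, 2.12], [-1.25, 1.32], [0.18, 2.47], [-1.1, 4.24], [0.23, 1.98], [-2.94, 2.94]. Speed limits (rad/s): [2.57, 2.57, 3.14, 3.14, 3.14, 3.14, 3.14].

## Interface

Orientations are given as a unit quaternion [x, y, z, w].
In Python, from rig import arm gives the robot as it stands.
- The arm moves only by the tool play_rows, never from a script. Its argument "series" is a list of rows, each an object with "linear": the shift along the tool's x, y, z scaled (see below), a list of three; "spin": the turn about the tool's y scaled (see below); "hand": the closure, from -1 (fully open) to 1 (shut). In form: [{"linear": [x, y, z], "spin": spin, "hand": hand}, ...]. A call has 1 to 5 rows; each row shifts and turns the commanded pose from where the row before left it, along the tool's axes as they then stand; what a row does not reach is not made up. The controller multiplies each number of a shift by 4 cm and each number of a turn by 8 degrees. A row lasts 1/10 s, in which the tool goes at most 50 mm and 8.59 degrees, less where a joint would pass 70% of its speed; a pose out of reach is approached as far as the arm can. A call with a number of a shift or a turn outside -1 to 1 is refused whole. A call with a gripper value outside its range is refused whole. The fingers move at their own pace and stop on an object; "newtons" is the grip in N (left out, the last holds). Time passes only in rows, so rows that do not move let the fingers close. It gives the time, the measured TCP pose, the force and the opening at its end, in the units of the state.
- arm.sense(): the state, without advancing time (a new reading comes with each control period).
- arm.read_camera(name): name is "side" or "top" or "wrist"; returns (picture, depth): 384x512x3 uint8, red, green, blue; 384x512 float32, m along the optical axis (not along the pixel's ray), 0 where there is no reading.
- arm.camera_params(name): a dict with "intrinsics" (3x3 intrinsics, pixels), "R" (3x3) and "t" (3): a world point X has camera coordinates R X + t. Camera axes: x right, y down, z forward; pixel columns grow to the right and rows downward; lengths in m; the calibration is good to about 2 mm. A picture is of the moment at which its call begins: read the wrist's pose just before it. camera_params takes no time and is no camera call; for the wrist camera it gives the pose at the moment of the call.
- arm.job_done(): hands the job in, once; it reports no verdict.
The state is a dict: "t": time; "joint_positions": joint angles; "joint_vel": joint speeds; "joint_torque": joint torques, N m; "position": TCP position; "tcp_rot": TCP orientation; "contact_force": force on the tool from outside, world axes, zero at the start; "torque": the same for the moment, N m; "width": opening from 0.0 (shut) to 1.0 (fully open).
Only numpy, scipy, OpenCV 4.12 (cv2) and the standard library are available. Lean on these libraries where they do the work, as an engineer would, in place of code of your own. Each camera call takes 0.05 s, during which the arm holds its last target.

## Task

Take the plain steel disc from the cork pad and lay it flat on the open loading end of the blue plate, in front of the flared mouth of the wooden guide rails, and let go of it. Then slide it along between the rails without lifting or pinching it, pushing it only lightly from behind with a fingertip, until you feel it drop into the shallow round recess in the plate and stop. Press down on the middle of it with about 10 N for a moment (never more than 20 N on it between the rails) to bed it flat on the bottom, and let go, leaving the brass disc and the rubber foot where they are.

Things in the scene. Friction and masses are not known exactly. Their poses are not given: they have to be found in the camera images.
- steel_disc: Plain bright steel disc (the plate of a magnetic catch), 44 mm diameter, 9 mm thick, 110 g nominal (actual mass and friction vary), both faces alike. It starts flat on the cork pad, in any one of three places. Origin: centre of its underside; z is its axis, up.
- steel_disc_center (a point): The centre of the steel disc, 4.5 mm above its underside.
- brass_disc: Bystander: yellow brass disc, 32 mm diameter, 9 mm thick, on the cork pad. Origin: centre of its underside. Leave it.
- rubber_foot: Bystander: black tapered rubber foot, 40 mm diameter at the bottom, 30 mm at the top, 16 mm high, on the cork pad. Origin: centre of its underside. Leave it.
- pad: Fixed cork pad, 250 mm (its x) by 100 mm (its y), 4 mm thick, lying on the bench. Origin: centre of its underside. The three round parts lie on it in a row along its x axis, 78 mm apart, each up to 12 mm off the row line.
- jig: Fixed wooden jig on the bench holding a fixed blue plate. Origin: centre of the underside of its board (150 mm in x, 300 mm in y, 8 mm thick), z up. The plate is 74 mm wide, centred on x = 0; its flat top is at z = 20 mm and reaches at least from y = -155 to 155 mm. The disc is slid along it towards +y. Jig and plate are rigid: a pusher that runs on against a stopped disc builds up force quickly.
- loading (a point): Middle of the plate's open loading end: on the plate's top (z = 20 mm) at jig x = 0, y = -105 mm. Nothing stands on the plate at y below -65 mm. A good place to lay the centre of the disc.
- channel_mouth (a point): On the plate's top at jig x = 0, y = -26 mm: start of the straight channel, 45.6 mm wide, between two wooden rails 6 mm high (tops at jig z = 26 mm, screw heads 29 mm). It runs along jig y, centred on x = 0, to an end stop with its face at y = 131 mm. In front of it the rails flare out at 24 degrees to a mouth 78 mm wide at y = -62 mm.
- recess_zone (a point): On the plate's top at jig x = 0, y = 35 mm. The plate's round recess (47 mm wide, 3 mm deep, pale floor) is on x = 0 but its centre is anywhere within 35 mm of this point along jig y: it is not measured, though visible from above. The disc may pass over it above 40 mm/s. Dropped in, it stands 6 mm over the plate and stops dead: a pusher 2 to 4 mm above the plate feels it, under 1 N before (a few at the flare). Keep under 20 N.
Mind the look-alikes: they are no part of the job. Several things look just like the steel_disc: the one meant starts farthest to the robot's left.

How it is judged:
By the outcome, as a careful person would: the job done as asked, in the order asked, and still so for the second after the job is handed in, with the robot touching nothing.
It also fails if it takes over 64 s, if anything falls off the work surface, if the arm or the gripper's body presses on something with over 40 N, if the wrist force passes 120 N, or if a joint passes its speed limit or range.

## Working session

There is one attempt and no reset: what is moved stays moved. The work goes in short steps, Python scripts to look and compute and a tool call to move; the robot and the scene stay as the last step left them, time stands still between calls to the robot, and variables do not carry over. Pictures are saved under pics/ and viewed, and the job is handed in when it is done.

Besides the shell and the picture viewer there is one more tool, called as a command line: name --argument value ..., lists and objects as JSON in quotes. play_rows: Moves the arm, as the interface text tells. Shifts and turns lie within -1 to 1; 1 stands for 4 cm of shift or 8 degrees of turn. Its arguments: {"type":"object","properties":{"series":{"type":"array","items":{"type":"object","properties":{"linear":{"type":"array","items":{"type":"number","minimum":-1,"maximum":1}},"spin":{"type":"number","minimum":-1,"maximum":1},"hand":{"type":"number"}}}},"newtons":{"type":"number"}},"required":["series"]}

```bash
mkdir -p pics; ls
python3 - <<'E'
from rig import arm
import cv2,numpy as np
s=arm.sense()
for k,v in s.items(): print(k,np.round(v,4))
for n in ("side","top","wrist"):
    c=arm.camera_params(n); print(n,np.round(c["intrinsics"],1).tolist(),np.round(c["R"],4).tolist(),np.round(c["t"],4).tolist())
    p,d=arm.read_camera(n); cv2.imwrite(f"pics/{n}0.png",p[:,:,::-1]); np.save(f"pics/{n}0.npy",d)
print(arm.sense()["t"])
E
```

```text
pics
t 0.0
joint_positions [-1.2308  0.6293  0.0384  1.5184 -0.0269  0.9963 -0.02  ]
joint_vel [ 0.     -0.0011 -0.     -0.0001 -0.0018  0.0008 -0.0003]
joint_torque [ 3.00000e-04 -5.63411e+01  1.22650e+00 -1.93444e+01  1.10000e-02
  1.06000e-02 -0.00000e+00]
position [0.2563 0.5966 0.2384]
tcp_rot [ 0.5909  0.3884 -0.3895 -0.5901]
contact_force [-0.5076  0.3378 -0.335 ]
torque [ 0.0409 -0.0053  0.0354]
width 0.9959
side [[385.2, 0.0, 255.0], [0.0, 385.2, 189.5], [0.0, 0.0, 1.0]] [[0.8042, -0.5943, -0.0117], [-0.4626, -0.6133, -0.6402], [0.3733, 0.5203, -0.7681]] [-0.5477, 0.1395, 0.807]
top [[481.5, 0.0, 252.8], [0.0, 481.5, 186.5], [0.0, 0.0, 1.0]] [[0.023, -0.9997, -0.0058], [-0.9788, -0.0213, -0.2038], [0.2036, 0.0104, -0.979]] [-0.2, 0.5256, 1.0993]
wrist [[326.7, 0.0, 253.7], [0.0, 326.7, 186.0], [0.0, 0.0, 1.0]] [[0.3954, 0.9185, -0.0018], [0.8781, -0.3774, 0.2941], [0.2695, -0.1178, -0.9558]] [-0.6484, -0.0378, 0.38]
0.15
```

View pics/top0.png

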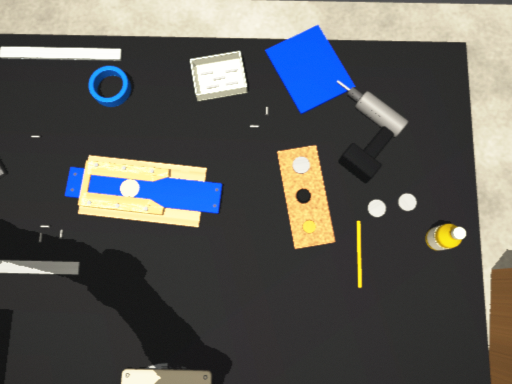

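View pics/side0.png

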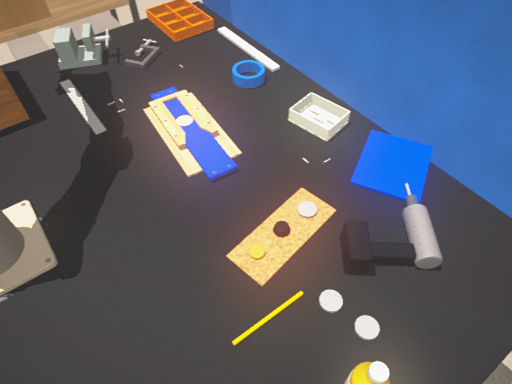

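View pics/wrist0.png

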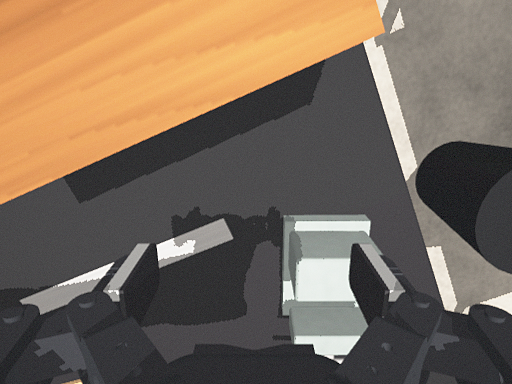

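The top view shows three bright discs: (302,165) on the cork pad, and (377,208) and (407,202) on the bench. The pale round at (130,188) is the recess floor. The one farthest left (+y) is (302,165), on the pad, so that's the target. Next I'll check it in a crop and measure.

```bash
cat > h.py <<'E'
import numpy as np,cv2
from rig import arm
def unproj(c,uv,d):
    K=c["intrinsics"];uv=np.atleast_2d(uv).astype(float);d=np.atleast_1d(d)
    X=np.c_[(uv[:,0]-K[0,2])/K[0,0]*d,(uv[:,1]-K[1,2])/K[1,1]*d,d]
    return (X-c["t"])@np.asarray(c["R"])
def onz(c,uv,z):
    K=c["intrinsics"];uv=np.atleast_2d(uv).astype(float);R=np.asarray(c["R"])
    r=np.c_[(uv[:,0]-K[0,2])/K[0,0],(uv[:,1]-K[1,2])/K[1,1],np.ones(len(uv))]@R
    o=-R.T@np.asarray(c["t"])
    return o+r*((z-o[2])/r[:,2])[:,None]
def proj(c,X):
    q=np.atleast_2d(X)@np.asarray(c["R"]).T+c["t"]; q=q@np.asarray(c["intrinsics"]).T
    return q[:,:2]/q[:,2:]
E
python3 - <<'E'
from h import *
ims=[]
for n,u,v in (("top",302,165),("side",307,209)):
    p=cv2.imread(f"pics/{n}0.png");d=np.load(f"pics/{n}0.npy");c=arm.camera_params(n)
    ims.append(cv2.resize(p[v-35:v+35,u-40:u+40],(400,350),interpolation=2))
    m=((p.min(2)>150)&(p.max(2).astype(int)-p.min(2)<40)).astype(np.uint8)
    k,l,st,ce=cv2.connectedComponentsWithStats(m)
    for i in range(1,k):
        if 60<st[i,4]<600:
            vv,uu=np.nonzero(l==i);X=unproj(c,np.c_[uu,vv],d[vv,uu])
            print(n,np.round(ce[i],1),st[i,2:],np.round(np.median(X,0),4),np.round(onz(c,ce[i],.013),4))
    hsv=cv2.cvtColor(p,cv2.COLOR_BGR2HSV)
    m=cv2.inRange(hsv,(8,90,120),(24,255,255))
    k,l,st,ce=cv2.connectedComponentsWithStats(m)
    for i in range(1,k):
        if st[i,4]>1000:
            vv,uu=np.nonzero(l==i);X=unproj(c,np.c_[uu,vv],d[vv,uu]);print(n,'wood/cork',ce[i].round(),st[i,4],np.percentile(X[:,2],[5,30,50,70,95]).round(4))
cv2.imwrite("pics/crop1.png",np.hstack(ims))
p=cv2.imread("pics/top0.png")[140:240,55:235];cv2.imwrite("pics/jig1.png",cv2.resize(p,(792,440),interpolation=2))
E
```

```text
top [300.6 164.5] [ 16  16 213] [ 0.5974 -0.3068  0.0127] [[ 0.5971 -0.306   0.013 ]]
top [129.2 187.6] [ 19  20 269] [0.5278 0.1184 0.0169] [[0.5289 0.1192 0.013 ]]
top [407.2 201.8] [ 18  17 242] [ 0.509  -0.5696  0.0081] [[ 0.5082 -0.5682  0.013 ]]
top [376.4 207.9] [ 18  17 244] [ 0.492  -0.4931  0.0081] [[ 0.4913 -0.4921  0.013 ]]
top [459.  232.8] [ 13  12 131] [ 0.4209 -0.6377  0.139 ] [[ 0.4345 -0.6903  0.013 ]]
top [ 18.7 268.7] [ 54  13 343] [3.238e-01 3.829e-01 3.000e-04] [[0.3245 0.3699 0.013 ]]
top [139.1 376.7] [ 38  14 471] [0.0865 0.0633 0.0118] [[0.087 0.063 0.013]]
top wood/cork [306. 198.] 3572 [-0.0007  0.002   0.0033  0.0046  0.0075]
top wood/cork [500. 312.] 1189 [-0.7381 -0.6978 -0.6655 -0.6346 -0.5919]
side [146.8   5.3] [ 34  19 225] [ 1.1261  1.8459 -0.4648] [[0.7582 0.8151 0.013 ]]
side [88.  55.4] [13 11 93] [0.4379 0.5891 0.0222] [[0.4407 0.6064 0.013 ]]
side [ 77.4 101.8] [ 21  33 237] [0.3254 0.4039 0.0028] [[0.3241 0.3844 0.013 ]]
side [184.3 119.8] [ 17  12 145] [0.5284 0.1175 0.0194] [[0.532  0.1256 0.013 ]]
side [189.2 160.9] [ 19  21 121] [ 0.4642 -0.0173  0.0097] [[ 0.4631 -0.0192  0.013 ]]
side [ 20.7 214.4] [ 33  27 544] [0.079  0.0648 0.013 ] [[0.0784 0.0641 0.013 ]]
side [306.8 208.7] [ 19  16 246] [ 0.5971 -0.308   0.0146] [[ 0.5981 -0.3071  0.013 ]]
side [330.5 300.1] [ 24  23 413] [ 0.4927 -0.4946  0.0102] [[ 0.4915 -0.4953  0.013 ]]
side [366.7 326.8] [ 25  24 472] [ 0.5096 -0.5705  0.0102] [[ 0.5084 -0.5706  0.013 ]]
side [508.  360.6] [10 18 98] [ 1.1541 -0.8532 -0.7482] [[ 0.6566 -0.7525  0.013 ]]
side [378.3 371.9] [ 22  23 368] [ 0.4187 -0.6391  0.1407] [[ 0.4679 -0.6344  0.013 ]]
side wood/cork [46. 14.] 3058 [-0.2192 -0.2031 -0.2003 -0.1769 -0.1059]
side wood/cork [180.  19.] 1882 [0.0052 0.014  0.0222 0.0293 0.037 ]
side wood/cork [280. 237.] 4064 [0.0023 0.0048 0.0055 0.0062 0.0078]
```

View pics/crop1.png

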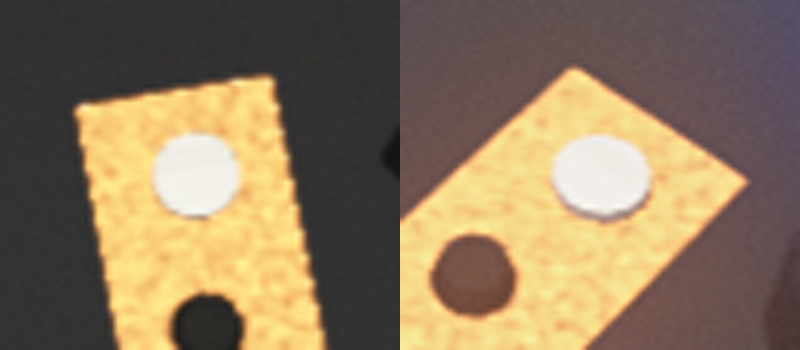

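View pics/jig1.png

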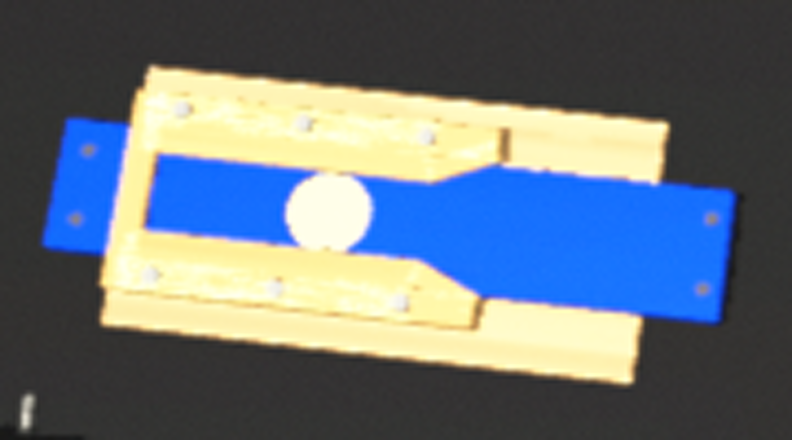

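Run:
```python
from h import *
for n,box in (("top",(55,140,180,100)),("side",(135,80,110,105))):
    p=cv2.imread(f"pics/{n}0.png");c=arm.camera_params(n);x0,y0,w,h=box
    hsv=cv2.cvtColor(p,cv2.COLOR_BGR2HSV)
    m=np.zeros(p.shape[:2],np.uint8);m[y0:y0+h,x0:x0+w]=cv2.inRange(hsv,(100,150,60),(130,255,255))[y0:y0+h,x0:x0+w]
    # rectify plate plane z=.02 at 1 px = .5mm
    xs=np.arange(0.42,0.64,.0005);ys=np.arange(-.12,.32,.0005)
    gx,gy=np.meshgrid(xs,ys,indexing='ij')
    uv=proj(c,np.c_[gx.ravel(),gy.ravel(),np.full(gx.size,.02)]).reshape(*gx.shape,2).astype(np.float32)
    r=cv2.remap(p,uv[...,0],uv[...,1],cv2.INTER_CUBIC)[::-1,::-1]
    cv2.imwrite(f"pics/rect_{n}.png",r[:, :800])
    R=cv2.remap(m,uv[...,0],uv[...,1],cv2.INTER_LINEAR)>127
    # centre line: for each y column
    pts=[]
    for j in range(0,len(ys),4):
        i=np.nonzero(R[:,j])[0]
        if len(i)>20: pts.append((ys[j],(xs[i[0]]+xs[i[-1]])/2,xs[i[-1]]-xs[i[0]]))
    pts=np.array(pts)
    print(n,'y range',ys[np.nonzero(R.any(0))[0][[0,-1]]])
    print(np.round(pts[::5]*1000,1).tolist())
```

```text
top y range [-0.113  0.278]
[[-110.0, 528.5, 31.0], [-100.0, 507.3, 78.5], [-90.0, 508.5, 77.0], [-80.0, 508.5, 77.0], [-70.0, 508.8, 77.5], [-60.0, 510.5, 72.0], [-50.0, 511.5, 74.0], [-40.0, 512.5, 72.0], [-30.0, 512.3, 72.5], [-20.0, 514.5, 72.0], [-10.0, 514.5, 72.0], [0.0, 516.8, 72.5], [10.0, 516.5, 72.0], [20.0, 518.5, 72.0], [30.0, 519.3, 70.5], [40.0, 519.0, 61.0], [50.0, 520.5, 52.0], [60.0, 522.0, 44.0], [70.0, 523.8, 39.5], [80.0, 524.8, 42.5], [90.0, 525.2, 41.5], [138.0, 530.0, 40.0], [148.0, 530.8, 42.5], [158.0, 531.8, 40.5], [168.0, 533.0, 43.0], [178.0, 532.8, 42.5], [188.0, 534.3, 40.5], [198.0, 534.8, 42.5], [208.0, 536.0, 40.0], [236.0, 564.8, 21.5], [246.0, 539.0, 78.0], [256.0, 539.0, 78.0], [266.0, 539.8, 75.5], [276.0, 512.8, 17.5]]
side y range [-0.112  0.28 ]
[[-110.0, 530.0, 22.0], [-100.0, 507.5, 75.0], [-90.0, 508.8, 77.5], [-80.0, 508.8, 74.5], [-70.0, 509.8, 74.5], [-60.0, 510.8, 72.5], [-50.0, 511.3, 71.5], [-40.0, 513.0, 72.0], [-30.0, 513.8, 70.5], [-20.0, 514.8, 71.5], [-10.0, 515.0, 71.0], [0.0, 515.8, 69.5], [10.0, 517.8, 70.5], [20.0, 518.3, 72.5], [30.0, 519.8, 69.5], [40.0, 520.8, 59.5], [50.0, 521.2, 49.5], [90.0, 524.5, 33.0], [146.0, 532.0, 36.0], [156.0, 533.5, 37.0], [166.0, 534.5, 38.0], [176.0, 534.8, 35.5], [186.0, 535.8, 37.5], [196.0, 536.5, 40.0], [206.0, 537.5, 38.0], [216.0, 537.5, 35.0], [254.0, 539.5, 76.0], [264.0, 539.8, 77.5], [274.0, 535.8, 61.5]]
```

View pics/rect_top.png

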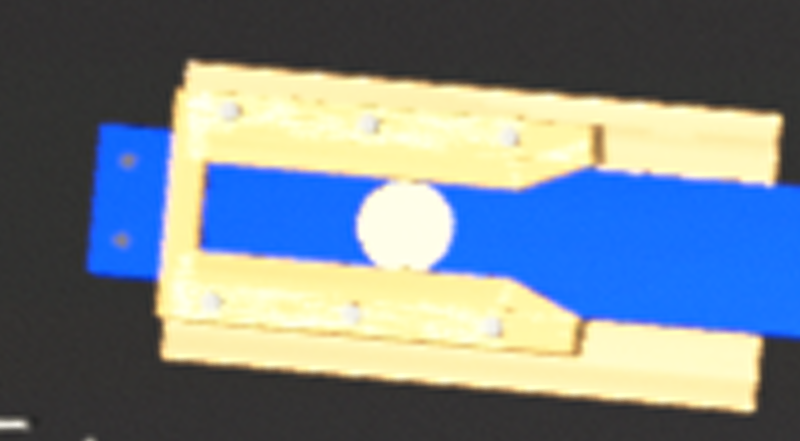

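View pics/rect_side.png

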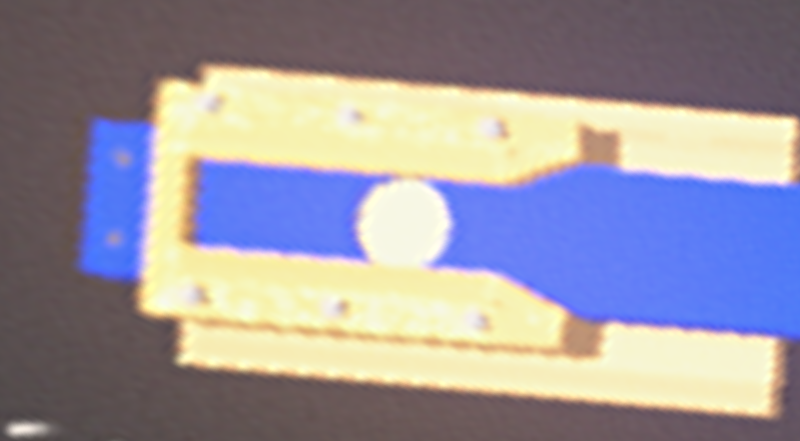

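```bash
cat >> h.py <<'E'
from scipy.spatial.transform import Rotation as Ro
ax=np.arctan2(.0883,.996)
JO=np.array([.5242,.0875]);JY=np.array([.0883,.9961]);JX=np.array([.9961,-.0883])
def toolR(s=None):
    s=s or arm.sense(); return Ro.from_quat(s["tcp_rot"]).as_matrix()
def plan(target,jawdir=None):
    s=arm.sense();R=toolR(s);d=np.array(target)-s["position"]
    print("t",round(s["t"],2),"pos",np.round(s["position"],4),"F",np.round(s["contact_force"],2),"w",round(s["width"],3))
    if jawdir is not None:
        # spin angle about tool y
        a=R.T@np.array([jawdir[0],jawdir[1],0]); best=min((np.degrees(np.arctan2(-k*a[2],k*a[0])) for k in(1,-1)),key=abs)
        print("spin deg",round(best,2),"units",round(best/8,3))
        R2=R@Ro.from_rotvec([0,np.radians(best),0]).as_matrix()
        print("after-turn units",np.round(R2.T@d/.04,3))
    print("tool axes x,y,z in world",np.round(R.T,3).tolist(),"units now",np.round(R.T@d/.04,3))
def jig(p): d=np.array(p)[:2]-JO; return np.round([d@JX*1000,d@JY*1000,p[2]*1000],1)
E
python3 - <<'E'
from h import *
p=cv2.imread("pics/top0.png");c=arm.camera_params("top")
m=cv2.inRange(cv2.cvtColor(p,cv2.COLOR_BGR2HSV),(8,90,120),(24,255,255));m[:,:270]=0;m[:,340:]=0;m[:140]=0;m[255:]=0
m=cv2.morphologyEx(m,cv2.MORPH_CLOSE,np.ones((25,25)))
b=cv2.boxPoints(cv2.minAreaRect(np.argwhere(m)[:,::-1].astype(np.float32)))
X=onz(c,b,.004);print(X.round(3).tolist())
plan([.597,-.307,.15],[-.17,.985])
E
```

```text
[[0.635, -0.245, 0.004], [0.657, -0.349, 0.004], [0.407, -0.391, 0.004], [0.387, -0.292, 0.004]]
t 0.15 pos [0.2564 0.5968 0.2386] F [ 0.14 -0.18  0.1 ] w 1.004
spin deg -33.04 units -4.13
after-turn units [-23.712   2.24   -4.55 ]
tool axes x,y,z in world [[0.395, 0.919, -0.001], [-0.001, -0.001, -1.0], [-0.919, 0.395, -0.0]] units now [-17.396   2.24  -16.744]
```

play_rows --series '[{"linear":[-0.8,0,-0.8],"spin":0,"hand":-1},{"linear":[-0.8,0,-0.8],"spin":0,"hand":-1},{"linear":[-0.8,0,-0.8],"spin":0,"hand":-1},{"linear":[-0.8,0,-0.8],"spin":0,"hand":-1},{"linear":[-0.8,0,-0.8],"spin":0,"hand":-1}]'

```text
t: 0.65
position: [0.3408, 0.3852, 0.2392]
tcp_rot: [0.591, 0.389, -0.389, -0.59]
contact_force: [0.7, 0.0, 0.3]
width: 1.0
```

```bash
python3 -c "
from h import *
s=arm.sense();print(np.round(s['joint_positions'],2));plan([.597,-.307,.15],[-.17,.985])"
```

```text
[-0.93  0.44  0.04  1.89 -0.02  0.81  0.29]
t 0.65 pos [0.3408 0.3852 0.2392] F [0.7  0.02 0.27] w 1.0
spin deg -33.03 units -4.129
after-turn units [-18.142   2.234  -3.369]
tool axes x,y,z in world [[0.395, 0.919, -0.0], [0.0, -0.0, -1.0], [-0.919, 0.395, -0.0]] units now [-13.373   2.234 -12.714]
```

play_rows --series '[{"linear":[-0.85,0,-0.85],"spin":0,"hand":-1},{"linear":[-0.85,0,-0.85],"spin":0,"hand":-1},{"linear":[-0.85,0,-0.85],"spin":0,"hand":-1},{"linear":[-0.85,0,-0.85],"spin":0,"hand":-1},{"linear":[-0.85,0,-0.85],"spin":0,"hand":-1}]'

```text
t: 1.15
position: [0.4298, 0.1619, 0.2394]
tcp_rot: [-0.59, -0.389, 0.389, 0.59]
contact_force: [1.5, 1.1, -0.6]
width: 1.002
```

play_rows --series '[{"linear":[-0.85,0,-0.85],"spin":0,"hand":-1},{"linear":[-0.85,0,-0.85],"spin":0,"hand":-1},{"linear":[-0.85,0,-0.85],"spin":0,"hand":-1},{"linear":[-0.85,0,-0.85],"spin":0,"hand":-1},{"linear":[-0.85,0,-0.85],"spin":0,"hand":-1}]'

```text
t: 1.65
position: [0.5189, -0.0614, 0.2392]
tcp_rot: [-0.59, -0.389, 0.389, 0.591]
contact_force: [1.6, 1.2, -0.9]
width: 1.002
```

play_rows --series '[{"linear":[-0.85,0,-0.85],"spin":0,"hand":-0.4},{"linear":[-0.85,0,-0.85],"spin":0,"hand":-0.4},{"linear":[0,0,0],"spin":-1,"hand":-0.4},{"linear":[0,0,0],"spin":-1,"hand":-0.4},{"linear":[0,0,0],"spin":-1,"hand":-0.4}]'

```text
t: 2.15
position: [0.5539, -0.1493, 0.2388]
tcp_rot: [-0.495, -0.504, 0.505, 0.496]
contact_force: [0.9, 0.2, -0.2]
width: 0.702
```

play_rows --series '[{"linear":[0,0,0],"spin":-1,"hand":-0.4},{"linear":[0,0,0],"spin":-0.13,"hand":-0.4},{"linear":[0,0,0],"spin":0,"hand":-0.4}]'

```text
t: 2.45
position: [0.554, -0.149, 0.2391]
tcp_rot: [-0.456, -0.54, 0.54, 0.456]
contact_force: [0.1, 0.2, -0.0]
width: 0.698
```

```bash
python3 -c "
from h import *
s=arm.sense();print(np.round(s['joint_positions'],2));plan([.597,-.307,.10],[-.17,.985])
c=arm.camera_params('wrist');p,d=arm.read_camera('wrist');cv2.imwrite('pics/w1.png',p[:,:,::-1]);np.save('pics/w1.npy',d)
print(np.round(proj(c,[[.597,-.307,.013],s['position']]),1))
"
```

```text
[ 0.25  0.52 -0.05  1.73  0.03  0.89  1.92]
t 2.45 pos [ 0.554  -0.149   0.2391] F [ 0.08  0.17 -0.01] w 0.698
spin deg -0.16 units -0.02
after-turn units [-4.077  3.477 -0.388]
tool axes x,y,z in world [[-0.167, 0.986, 0.0], [-0.0, 0.0, -1.0], [-0.986, -0.167, 0.0]] units now [-4.076  3.477 -0.399]
[[110.9 169.7]
 [254.7 256.5]]
```

View pics/w1.png

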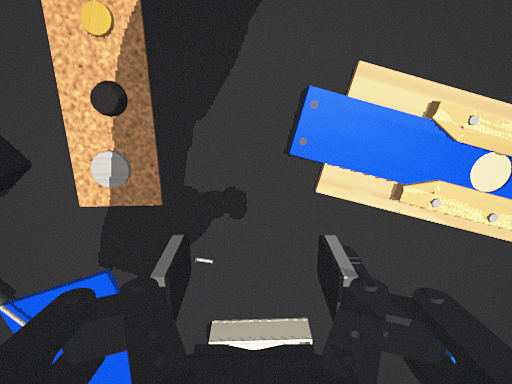

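The wrist view shows the pad with the steel disc at (110,169), predicted (111,170). The foot is at (108,98) and the brass disc at (96,18), so the choice and position hold.

play_rows --series '[{"linear":[-0.82,0.4,-0.08],"spin":0,"hand":-0.4},{"linear":[-0.82,0.4,-0.08],"spin":0,"hand":-0.4},{"linear":[-0.82,0.4,-0.08],"spin":0,"hand":-0.4},{"linear":[-0.82,0.4,-0.08],"spin":0,"hand":-0.4},{"linear":[-0.8,0.4,-0.08],"spin":0,"hand":-0.4}]'

```text
t: 3.0
position: [0.598, -0.3082, 0.1586]
tcp_rot: [-0.456, -0.54, 0.541, 0.456]
contact_force: [0.5, -0.4, 0.1]
width: 0.698
```

play_rows --series '[{"linear":[0,0.9,0],"spin":0,"hand":-0.4},{"linear":[0,0.9,0],"spin":0,"hand":-0.4},{"linear":[0,0,0],"spin":0,"hand":-0.4}]'

```text
t: 3.3
position: [0.5938, -0.3052, 0.082]
tcp_rot: [-0.452, -0.539, 0.542, 0.46]
contact_force: [-1.1, 0.1, -0.6]
width: 0.7
```

```bash
python3 -c "
from h import *
s=arm.sense();plan([.597,-.307,.03],[-.17,.985])
c=arm.camera_params('wrist');p,d=arm.read_camera('wrist');cv2.imwrite('pics/w2.png',p[:,:,::-1]);np.save('pics/w2.npy',d)
print(np.round(proj(c,[[.597,-.307,.013],s['position']]),1))
"
```

```text
t 3.3 pos [ 0.5938 -0.3052  0.082 ] F [-1.13  0.08 -0.63] w 0.7
spin deg -0.1 units -0.013
after-turn units [-0.067  1.298 -0.082]
tool axes x,y,z in world [[-0.168, 0.986, 0.006], [-0.01, 0.004, -1.0], [-0.986, -0.168, 0.009]] units now [-0.067  1.298 -0.082]
[[250.2 209.3]
 [254.6 256.4]]
```

View pics/w2.png

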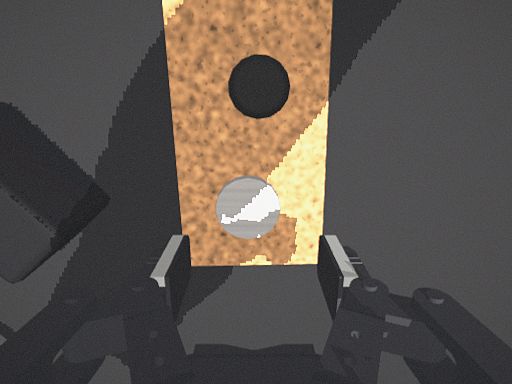

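play_rows --series '[{"linear":[0,0.4,0],"spin":0,"hand":-0.4},{"linear":[0,0.4,0],"spin":0,"hand":-0.4},{"linear":[0,0,0],"spin":0,"hand":-0.4}]'

```text
t: 3.65
position: [0.5966, -0.3062, 0.0537]
tcp_rot: [-0.454, -0.541, 0.541, 0.457]
contact_force: [-0.6, 0.9, -1.1]
width: 0.706
```

```bash
python3 -c "
from h import *
s=arm.sense();plan([.597,-.307,.012],[-.17,.985])
c=arm.camera_params('wrist');p,d=arm.read_camera('wrist');cv2.imwrite('pics/w3.png',p[:,:,::-1]);np.save('pics/w3.npy',d)
print(np.round(proj(c,[[.597,-.307,.013],s['position']]),1))
p,d=arm.read_camera('side');cv2.imwrite('pics/s3.png',cv2.resize(p[150:270,230:380,::-1],(750,600),interpolation=2))
"
```

```text
t 3.65 pos [ 0.5966 -0.3062  0.0537] F [-0.59  0.89 -1.09] w 0.706
spin deg 0.0 units 0.0
after-turn units [-0.023  1.042 -0.01 ]
tool axes x,y,z in world [[-0.17, 0.985, 0.002], [-0.003, 0.001, -1.0], [-0.985, -0.17, 0.003]] units now [-0.023  1.042 -0.01 ]
[[252.9 221.9]
 [254.6 256.3]]
```

View pics/w3.png

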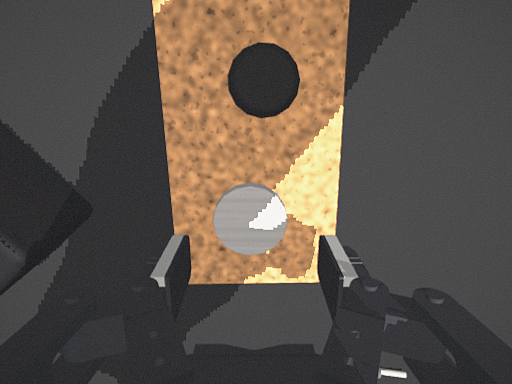

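View pics/s3.png

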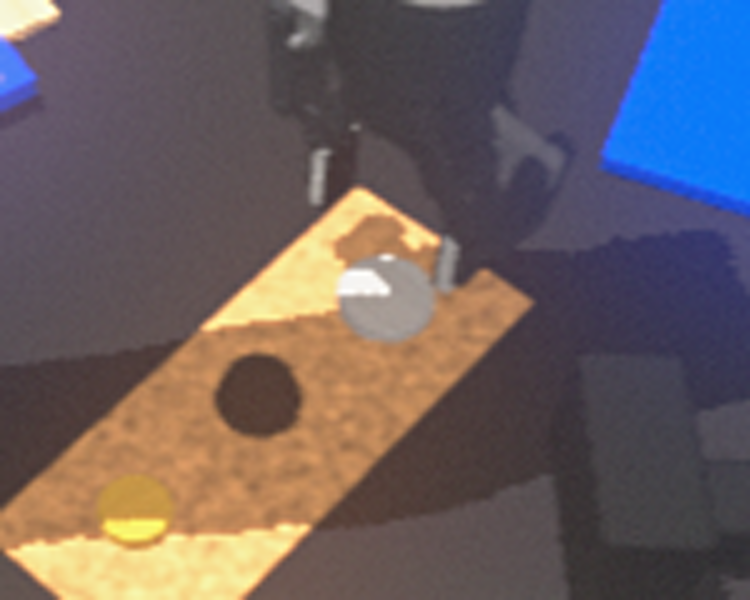

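play_rows --series '[{"linear":[-0.05,0.3,0.02],"spin":0,"hand":-0.4},{"linear":[0,0.3,0],"spin":0,"hand":-0.4},{"linear":[0,0.3,0],"spin":0,"hand":-0.4},{"linear":[0,0,0],"spin":0,"hand":-0.4}]'

```text
t: 4.15
position: [0.5955, -0.3082, 0.0167]
tcp_rot: [-0.454, -0.54, 0.541, 0.457]
contact_force: [-0.2, -0.0, -0.1]
width: 0.7
```

play_rows --series '[{"linear":[0,0.06,0],"spin":0,"hand":-0.4},{"linear":[0,0,0],"spin":0,"hand":-0.4}]'

```text
t: 4.35
position: [0.5974, -0.309, 0.0167]
tcp_rot: [0.455, 0.541, -0.541, -0.456]
contact_force: [0.2, -0.7, 0.4]
width: 0.698
```

play_rows --series '[{"linear":[0,0.06,0],"spin":0,"hand":-0.4},{"linear":[0,0.04,0],"spin":0,"hand":-0.4},{"linear":[0,0,0],"spin":0,"hand":-0.4}]'

```text
t: 4.65
position: [0.5972, -0.309, 0.0128]
tcp_rot: [0.455, 0.541, -0.541, -0.456]
contact_force: [0.1, -0.3, 0.6]
width: 0.698
```

```bash
python3 -c "
from h import *
p,d=arm.read_camera('side');cv2.imwrite('pics/s4.png',cv2.resize(p[170:240,270:350,::-1],(800,600),interpolation=2))
p,d=arm.read_camera('wrist');cv2.imwrite('pics/w4.png',p[:,:,::-1])
"
```

```text
(no output)
```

View pics/s4.png

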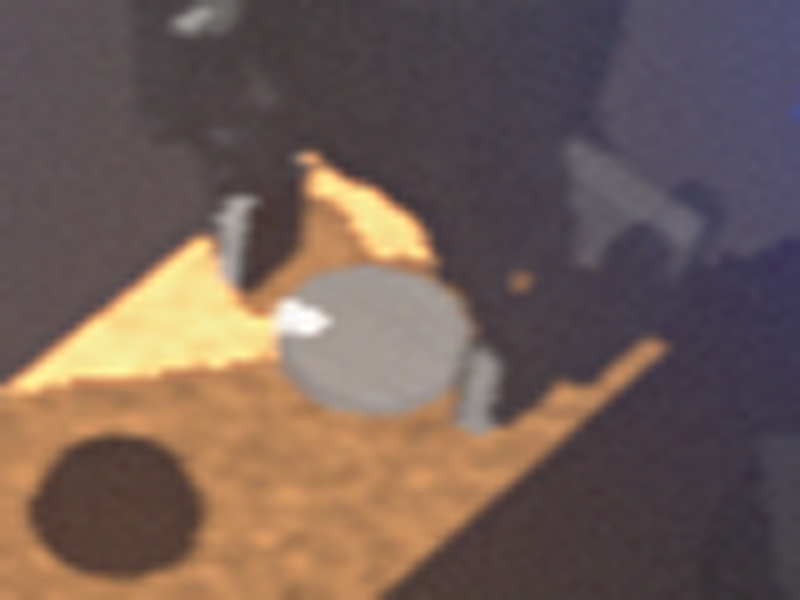

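View pics/w4.png

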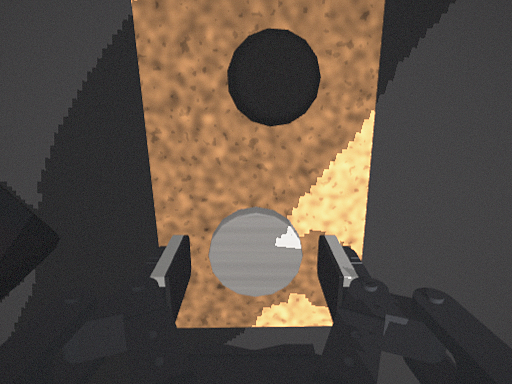

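play_rows --series '[{"linear":[0,0.05,0.02],"spin":0,"hand":-0.4},{"linear":[0,0.05,0],"spin":0,"hand":-0.4},{"linear":[0,0,0],"spin":0,"hand":-0.4}]'

```text
t: 5.05
position: [0.5962, -0.3091, 0.0085]
tcp_rot: [-0.455, -0.541, 0.541, 0.456]
contact_force: [0.2, 0.8, -0.5]
width: 0.703
```

```bash
python3 -c "
from h import *
p,d=arm.read_camera('side');cv2.imwrite('pics/s5.png',cv2.resize(p[170:240,270:350,::-1],(800,600),interpolation=2))
plan([.597,-.308,.0085])
"
```

```text
t 5.1 pos [ 0.5963 -0.3091  0.0086] F [-0.14  0.07  0.52] w 0.701
tool axes x,y,z in world [[-0.17, 0.985, 0.0], [-0.0, 0.0, -1.0], [-0.985, -0.17, 0.0]] units now [ 0.024  0.003 -0.022]
```

View pics/s5.png

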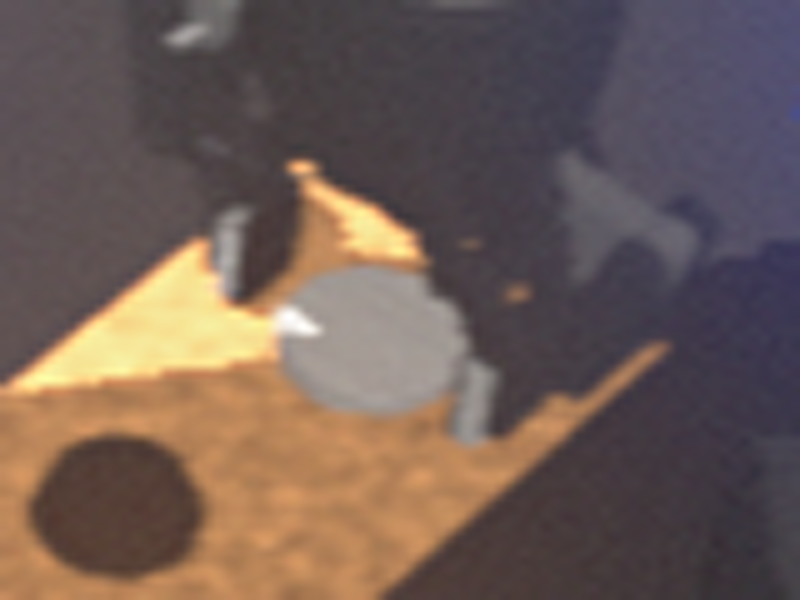

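play_rows --newtons 25 --series '[{"linear":[0,0,0],"spin":0,"hand":-0.15},{"linear":[0,0,0],"spin":0,"hand":-0.15},{"linear":[0,0,0],"spin":0,"hand":-0.15}]'

```text
t: 5.4
position: [0.5969, -0.3094, 0.0093]
tcp_rot: [0.456, 0.541, -0.541, -0.455]
contact_force: [0.7, -0.3, 3.1]
width: 0.575
```

```bash
python3 -c "
from h import *
p,d=arm.read_camera('side');cv2.imwrite('pics/s6.png',cv2.resize(p[170:240,270:350,::-1],(800,600),interpolation=2))
plan([.597,-.308,.0085])
"
```

```text
t 5.45 pos [ 0.5968 -0.3094  0.0093] F [ 0.33 -0.69  3.34] w 0.575
tool axes x,y,z in world [[-0.17, 0.985, -0.001], [0.001, -0.0, -1.0], [-0.985, -0.17, -0.001]] units now [ 0.034  0.019 -0.01 ]
```

View pics/s6.png

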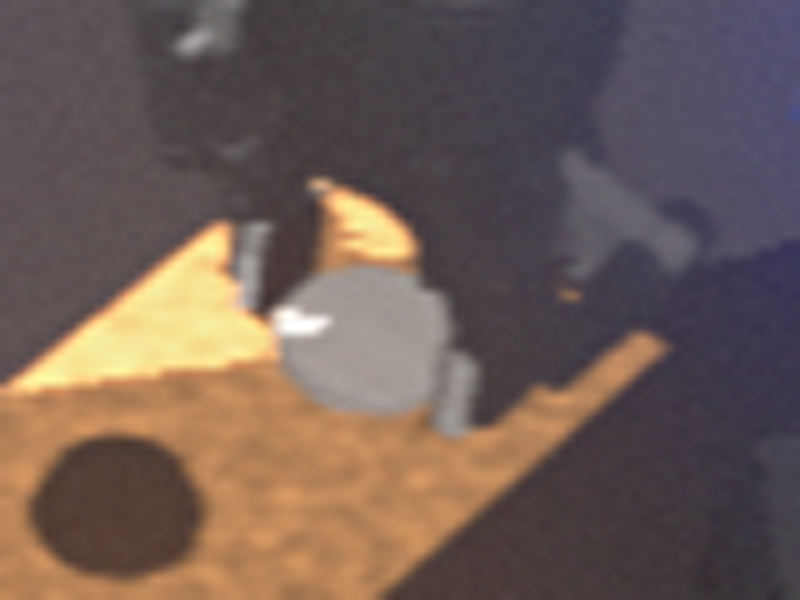

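play_rows --newtons 30 --series '[{"linear":[0.02,-0.07,0],"spin":0,"hand":-0.15},{"linear":[0,0,0],"spin":0,"hand":0.4},{"linear":[0,0,0],"spin":0,"hand":0.4},{"linear":[0,0,0],"spin":0,"hand":0.4}]'

```text
t: 5.85
position: [0.5963, -0.3082, 0.0122]
tcp_rot: [0.455, 0.541, -0.541, -0.456]
contact_force: [-1.4, 0.3, 4.9]
width: 0.496
```

play_rows --series '[{"linear":[0,-0.4,0],"spin":0,"hand":0.4},{"linear":[0,-0.8,0],"spin":0,"hand":0.4},{"linear":[0,-0.8,0],"spin":0,"hand":0.4},{"linear":[0,0,0],"spin":0,"hand":0.4}]'

```text
t: 6.25
position: [0.5996, -0.31, 0.0971]
tcp_rot: [0.459, 0.542, -0.54, -0.452]
contact_force: [0.7, -0.4, -1.0]
width: 0.496
```

```bash
python3 -c "
from h import *
p,d=arm.read_camera('side');cv2.imwrite('pics/s7.png',cv2.resize(p[140:240,250:370,::-1],(720,600),interpolation=2))
p,d=arm.read_camera('wrist');cv2.imwrite('pics/w7.png',p[:,:,::-1])
T=JO+JY*-.105;print(T)
plan([T[0],T[1],.1],JX);plan([T[0],T[1],.1],JY);print(np.round(arm.sense()['joint_positions'],2))
"
```

```text
[ 0.5149285 -0.0170905]
t 6.35 pos [ 0.5967 -0.3086  0.0929] F [-0.26  0.87 -1.72] w 0.493
spin deg -75.15 units -9.393
after-turn units [ 2.679 -0.186 -7.078]
tool axes x,y,z in world [[-0.17, 0.985, -0.001], [0.001, -0.001, -1.0], [-0.985, -0.17, -0.001]] units now [ 7.529 -0.186  0.775]
t 6.35 pos [ 0.5967 -0.3086  0.0929] F [-0.26  0.87 -1.72] w 0.493
spin deg 14.85 units 1.857
after-turn units [ 7.078 -0.186  2.679]
tool axes x,y,z in world [[-0.17, 0.985, -0.001], [0.001, -0.001, -1.0], [-0.985, -0.17, -0.001]] units now [ 7.529 -0.186  0.775]
[ 0.46  0.83 -0.04  1.57  0.05  0.75  2.14]
```

View pics/s7.png

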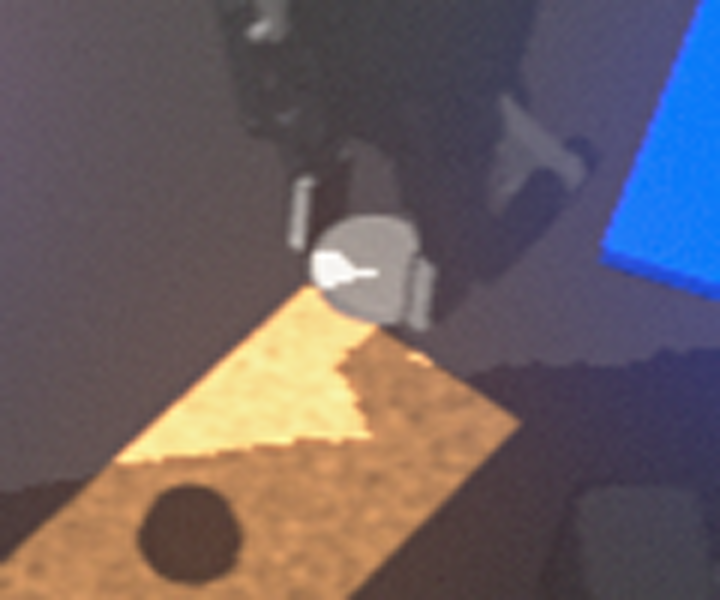

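View pics/w7.png

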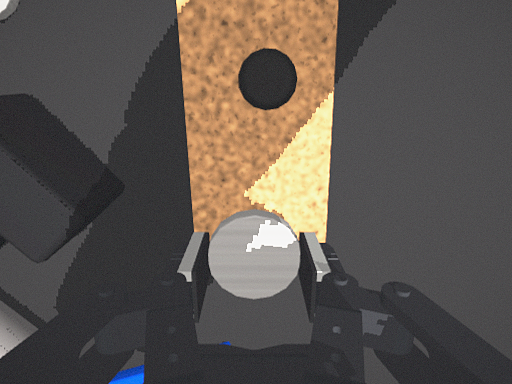

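The side and wrist views show the disc held level between the pads, with the other parts undisturbed. Next: turn the jaws across the channel (+105°).

play_rows --series '[{"linear":[0,-0.2,0],"spin":1,"hand":0.4},{"linear":[0,-0.2,0],"spin":1,"hand":0.4},{"linear":[0,0,0],"spin":1,"hand":0.4},{"linear":[0,0,0],"spin":1,"hand":0.4},{"linear":[0,0,0],"spin":1,"hand":0.4}]'

```text
t: 6.85
position: [0.5951, -0.3077, 0.106]
tcp_rot: [-0.613, -0.35, 0.351, 0.615]
contact_force: [0.2, 0.6, -1.4]
width: 0.495
```

play_rows --series '[{"linear":[0,0,0],"spin":1,"hand":0.4},{"linear":[0,0,0],"spin":1,"hand":0.4},{"linear":[0,0,0],"spin":1,"hand":0.4},{"linear":[0,0,0],"spin":1,"hand":0.4},{"linear":[0,0,0],"spin":1,"hand":0.4}]'

```text
t: 7.35
position: [0.5951, -0.3077, 0.1059]
tcp_rot: [-0.696, -0.118, 0.12, 0.698]
contact_force: [-0.2, -0.0, -1.5]
width: 0.492
```

play_rows --series '[{"linear":[0,0,0],"spin":1,"hand":0.4},{"linear":[0,0,0],"spin":1,"hand":0.4},{"linear":[0,0,0],"spin":1,"hand":0.4},{"linear":[0,0,0],"spin":0,"hand":0.4}]'

```text
t: 7.75
position: [0.5953, -0.3076, 0.1059]
tcp_rot: [-0.706, 0.027, -0.025, 0.707]
contact_force: [0.4, 0.1, -1.0]
width: 0.494
```

```bash
python3 -c "
from h import *
T=JO+JY*-.105
plan([T[0],T[1],.06],JX);print(np.round(arm.sense()['joint_positions'],2))
"
```

```text
t 7.75 pos [ 0.5953 -0.3076  0.1059] F [ 0.36  0.09 -0.98] w 0.494
spin deg 0.84 units 0.105
after-turn units [-2.639  1.161  7.055]
tool axes x,y,z in world [[0.997, -0.074, -0.003], [-0.003, 0.001, -1.0], [0.074, 0.997, 0.001]] units now [-2.535  1.161  7.093]
[ 0.18  0.86  0.45  1.57 -0.47  0.83  0.75]
```

play_rows --series '[{"linear":[0,0,0],"spin":0.1,"hand":0.4},{"linear":[-0.38,0,1],"spin":0,"hand":0.4},{"linear":[-0.38,0,1],"spin":0,"hand":0.4},{"linear":[-0.38,0,1],"spin":0,"hand":0.4},{"linear":[-0.38,0,1],"spin":0,"hand":0.4}]'

```text
t: 8.25
position: [0.5489, -0.1422, 0.1074]
tcp_rot: [-0.706, 0.03, -0.03, 0.707]
contact_force: [0.8, 0.7, -0.2]
width: 0.495
```

play_rows --series '[{"linear":[-0.38,0.2,1],"spin":0,"hand":0.4},{"linear":[-0.38,0.4,1],"spin":0,"hand":0.4},{"linear":[-0.36,0.4,1],"spin":0,"hand":0.4},{"linear":[0,0,0],"spin":0,"hand":0.4},{"linear":[0,0,0],"spin":0,"hand":0.4}]'

```text
t: 8.75
position: [0.5152, -0.019, 0.0672]
tcp_rot: [-0.706, 0.03, -0.029, 0.707]
contact_force: [0.5, -0.9, -1.3]
width: 0.496
```

```bash
python3 -c "
from h import *
T=JO+JY*-.105
plan([T[0],T[1],.0285],JX);print(jig(arm.sense()['position']),np.round(arm.sense()['joint_positions'],2))
c=arm.camera_params('wrist');p,d=arm.read_camera('wrist');cv2.imwrite('pics/w8.png',p[:,:,::-1])
J=lambda x,y,z:[*(JO+JX*x+JY*y),z]
print(proj(c,[J(0,-.026,.02),J(.0228,-.026,.026),J(-.0228,-.026,.026),J(0,.03,.017),J(.037,-.155,.02)]).round())
p,d=arm.read_camera('top');cv2.imwrite('pics/t8.png',cv2.resize(p[130:250,50:250,::-1],(800,480),interpolation=2))
"
```

```text
t 8.75 pos [ 0.5152 -0.019   0.0672] F [ 0.48 -0.91 -1.34] w 0.496
spin deg 0.31 units 0.039
after-turn units [-0.009  0.969  0.045]
tool axes x,y,z in world [[0.997, -0.083, -0.001], [-0.001, 0.001, -1.0], [0.083, 0.997, 0.0]] units now [-0.009  0.969  0.046]
[   0.4 -106.8   67.2] [-0.27  0.75  0.39  2.03 -0.61  0.47  0.5 ]
[[255.  73.]
 [299.  73.]
 [210.  72.]
 [255. -49.]
 [311. 285.]]
```

View pics/w8.png

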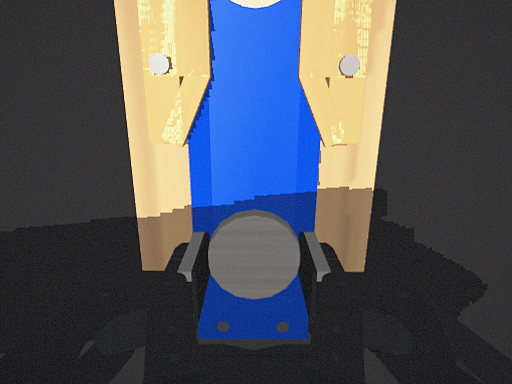

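View pics/t8.png

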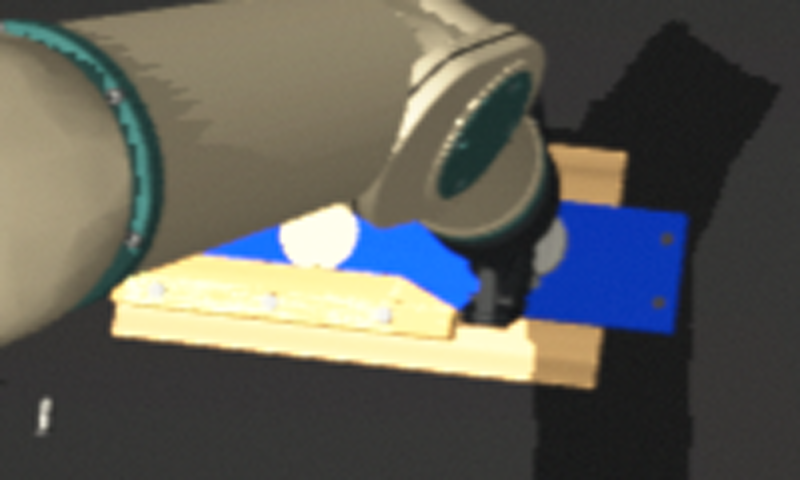

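play_rows --series '[{"linear":[0,0.3,0.02],"spin":0.04,"hand":0.4},{"linear":[0,0.3,0.02],"spin":0,"hand":0.4},{"linear":[0,0.2,0],"spin":0,"hand":0.4},{"linear":[0,0,0],"spin":0,"hand":0.4},{"linear":[0,0,0],"spin":0,"hand":0.4}]'

```text
t: 9.35
position: [0.5155, -0.0191, 0.0353]
tcp_rot: [0.706, -0.033, 0.033, -0.706]
contact_force: [-0.0, 0.3, -0.6]
width: 0.493
```

play_rows --series '[{"linear":[0,0.05,0],"spin":0,"hand":0.4},{"linear":[0,0.04,0],"spin":0,"hand":0.4},{"linear":[0,0,0],"spin":0,"hand":0.4}]'

```text
t: 9.65
position: [0.5158, -0.0186, 0.0321]
tcp_rot: [-0.706, 0.033, -0.033, 0.706]
contact_force: [-0.4, 0.5, -1.4]
width: 0.493
```

play_rows --series '[{"linear":[0,0.04,0],"spin":0,"hand":0.4},{"linear":[0,0.03,0],"spin":0,"hand":0.4},{"linear":[0,0,0],"spin":0,"hand":0.4}]'

```text
t: 9.95
position: [0.5157, -0.0186, 0.0292]
tcp_rot: [-0.706, 0.033, -0.033, 0.706]
contact_force: [-0.2, 0.0, -1.1]
width: 0.496
```

play_rows --series '[{"linear":[0,0.02,0],"spin":0,"hand":0.4},{"linear":[0,0.02,0],"spin":0,"hand":0.4},{"linear":[0,0,0],"spin":0,"hand":0.4}]'

```text
t: 10.25
position: [0.5158, -0.0187, 0.0281]
tcp_rot: [-0.706, 0.033, -0.033, 0.706]
contact_force: [-0.6, -0.7, 3.6]
width: 0.495
```

play_rows --series '[{"linear":[0,0,0],"spin":0,"hand":-0.3},{"linear":[0,0,0],"spin":0,"hand":-0.3},{"linear":[0,0,0],"spin":0,"hand":-0.3},{"linear":[0,-0.5,0],"spin":0,"hand":-0.3},{"linear":[0,-0.5,0],"spin":0,"hand":-0.3}]'

```text
t: 10.75
position: [0.5151, -0.0188, 0.0676]
tcp_rot: [0.706, -0.034, 0.032, -0.706]
contact_force: [0.7, -0.4, 0.5]
width: 0.652
```

```bash
python3 -c "
from h import *
T=JO+JY*-.150
plan([T[0],T[1],.06],JX);print(jig(arm.sense()['position']))
c=arm.camera_params('wrist');p,d=arm.read_camera('wrist');cv2.imwrite('pics/w9.png',p[:,:,::-1])
J=lambda x,y,z:[*(JO+JX*x+JY*y),z]
print(proj(c,[J(0,-.105,.029),J(.0228,-.026,.026),J(-.0228,-.026,.026)]).round())
p,d=arm.read_camera('side');cv2.imwrite('pics/s9.png',cv2.resize(p[90:190,130:260,::-1],(780,600),interpolation=2))
"
```

```text
t 10.75 pos [ 0.5151 -0.0188  0.0676] F [ 0.73 -0.39  0.53] w 0.652
spin deg -0.28 units -0.035
after-turn units [-0.009  0.191 -1.083]
tool axes x,y,z in world [[0.996, -0.093, -0.002], [-0.002, -0.0, -1.0], [0.093, 0.996, -0.0]] units now [-0.003  0.191 -1.084]
[   0.4 -106.7   67.6]
[[254. 219.]
 [298.  72.]
 [208.  73.]]
```

View pics/w9.png

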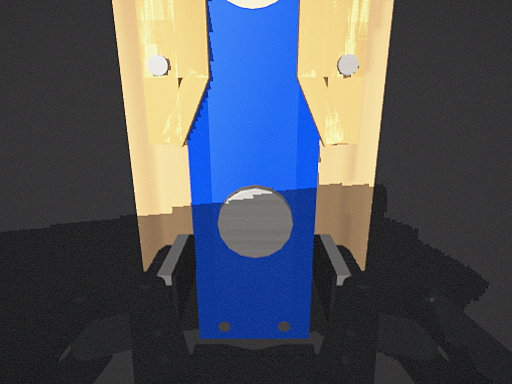

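View pics/s9.png

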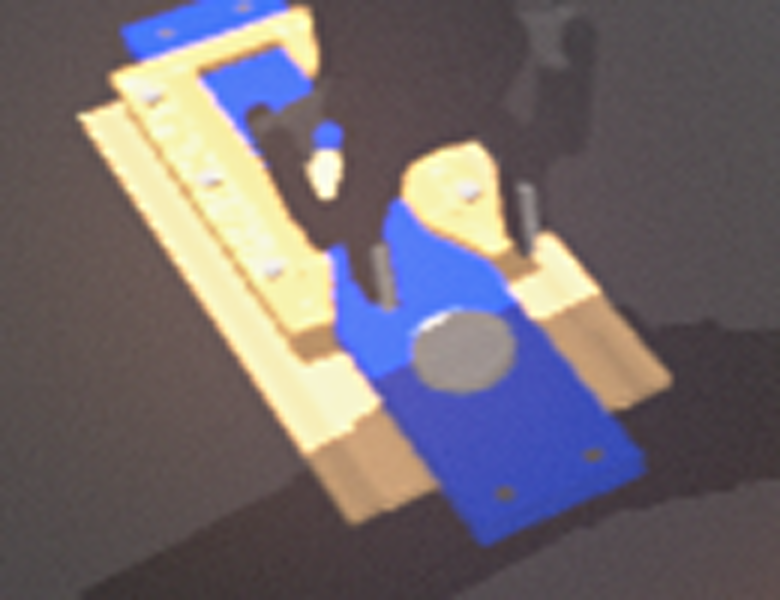

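play_rows --series '[{"linear":[0,0,-0.5],"spin":-0.03,"hand":1},{"linear":[0,0,-0.5],"spin":0,"hand":1},{"linear":[0,0,0],"spin":0,"hand":1},{"linear":[0,0.3,0],"spin":0,"hand":1},{"linear":[0,0.3,0],"spin":0,"hand":1}]'

```text
t: 11.35
position: [0.5121, -0.0571, 0.0425]
tcp_rot: [-0.706, 0.031, -0.031, 0.707]
contact_force: [-0.3, 0.8, -0.9]
width: -0.0
```

play_rows --series '[{"linear":[0,0.1,0],"spin":0,"hand":1},{"linear":[0,0,0],"spin":0,"hand":1},{"linear":[0,0,0],"spin":0,"hand":1}]'

```text
t: 11.65
position: [0.512, -0.0581, 0.0393]
tcp_rot: [-0.706, 0.031, -0.031, 0.706]
contact_force: [0.4, -0.1, 0.6]
width: 0.001
```

```bash
python3 -c "
from h import *
T=JO+JY*-.147
plan([T[0],T[1],.031],JX);print(jig(arm.sense()['position']))
c=arm.camera_params('wrist');p,d=arm.read_camera('wrist');cv2.imwrite('pics/w10.png',p[:,:,::-1])
p,d=arm.read_camera('side');cv2.imwrite('pics/s10.png',cv2.resize(p[90:190,130:260,::-1],(780,600),interpolation=2))
"
```

```text
t 11.65 pos [ 0.512  -0.0581  0.0393] F [ 0.41 -0.11  0.58] w 0.001
spin deg 0.0 units 0.0
after-turn units [-0.017  0.208 -0.021]
tool axes x,y,z in world [[0.996, -0.088, -0.001], [-0.001, 0.0, -1.0], [0.088, 0.996, 0.0]] units now [-0.017  0.208 -0.021]
[   0.7 -146.2   39.3]
```

View pics/w10.png

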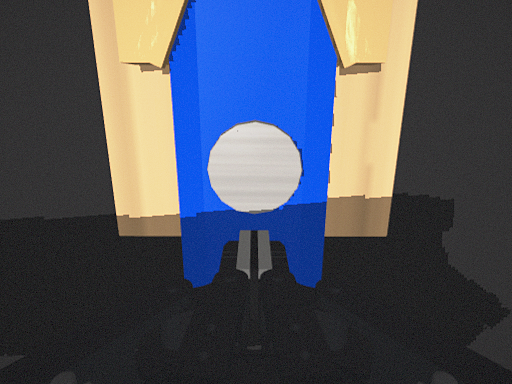

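View pics/s10.png

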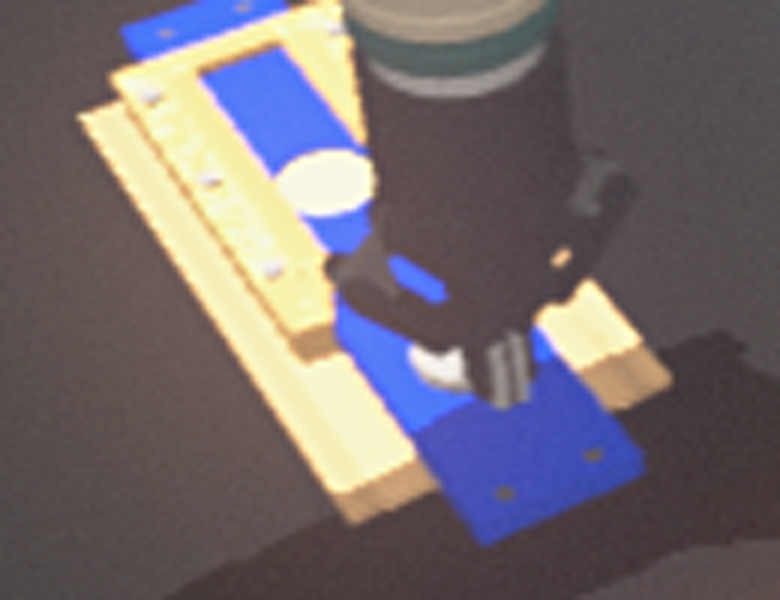

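play_rows --series '[{"linear":[-0.02,0.15,0],"spin":0,"hand":1},{"linear":[0,0.06,0],"spin":0,"hand":1},{"linear":[0,0,0],"spin":0,"hand":1}]'

```text
t: 12.05
position: [0.511, -0.0584, 0.0309]
tcp_rot: [-0.706, 0.032, -0.031, 0.706]
contact_force: [0.7, 0.2, -0.5]
width: -0.003
```

play_rows --series '[{"linear":[0,0.03,0],"spin":0,"hand":1},{"linear":[0,0.02,0],"spin":0,"hand":1},{"linear":[0,0,0],"spin":0,"hand":1}]'

```text
t: 12.35
position: [0.5113, -0.0585, 0.0292]
tcp_rot: [-0.706, 0.031, -0.031, 0.706]
contact_force: [0.3, 0.1, 0.1]
width: 0.002
```

play_rows --series '[{"linear":[0,0.02,0],"spin":0,"hand":1},{"linear":[0,0.02,0],"spin":0,"hand":1},{"linear":[0,0,0],"spin":0,"hand":1}]'

```text
t: 12.65
position: [0.5114, -0.0584, 0.0281]
tcp_rot: [-0.706, 0.031, -0.032, 0.707]
contact_force: [-0.5, 1.4, 4.6]
width: 0.001
```

play_rows --series '[{"linear":[0,-0.09,0],"spin":0,"hand":1},{"linear":[0,0,0.06],"spin":0,"hand":1},{"linear":[0,0,0.06],"spin":0,"hand":1},{"linear":[0,0,0.06],"spin":0,"hand":1},{"linear":[0,0,0.06],"spin":0,"hand":1}]'

```text
t: 13.15
position: [0.5122, -0.0491, 0.0313]
tcp_rot: [0.707, -0.031, 0.032, -0.706]
contact_force: [-0.6, -1.4, 0.6]
width: -0.004
```

play_rows --series '[{"linear":[0,0,0.06],"spin":0,"hand":1},{"linear":[0,0,0.06],"spin":0,"hand":1},{"linear":[0,0,0.06],"spin":0,"hand":1},{"linear":[0,0,0.06],"spin":0,"hand":1},{"linear":[0,0,0.06],"spin":0,"hand":1}]'

```text
t: 13.65
position: [0.5133, -0.0367, 0.0313]
tcp_rot: [-0.706, 0.031, -0.031, 0.706]
contact_force: [0.4, -0.5, 1.7]
width: -0.0
```

```bash
python3 -c "
from h import *
T=JO+JY*0
plan([T[0],T[1],.031],JX);print(jig(arm.sense()['position']))
c=arm.camera_params('wrist');p,d=arm.read_camera('wrist');cv2.imwrite('pics/w11.png',p[:,:,::-1])
"
```

```text
t 13.65 pos [ 0.5133 -0.0367  0.0313] F [ 0.35 -0.54  1.66] w -0.0
spin deg -0.02 units -0.003
after-turn units [-2.000e-03  7.000e-03  3.117e+00]
tool axes x,y,z in world [[0.996, -0.089, -0.0], [-0.0, 0.0, -1.0], [0.089, 0.996, 0.0]] units now [-3.000e-03  7.000e-03  3.117e+00]
[ 1.000e-01 -1.247e+02  3.130e+01]
```

View pics/w11.png

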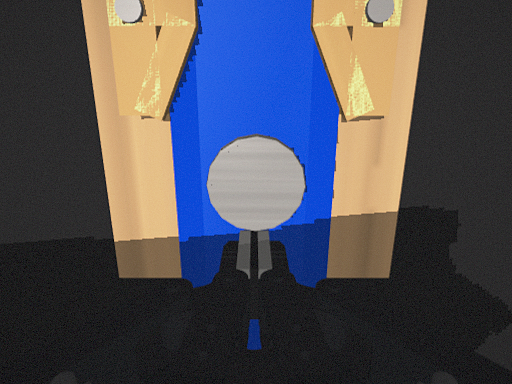

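play_rows --series '[{"linear":[0,0,0.075],"spin":0,"hand":1},{"linear":[0,0,0.075],"spin":0,"hand":1},{"linear":[0,0,0.075],"spin":0,"hand":1},{"linear":[0,0,0.075],"spin":0,"hand":1},{"linear":[0,0,0.075],"spin":0,"hand":1}]'

```text
t: 14.2
position: [0.5146, -0.0217, 0.0313]
tcp_rot: [-0.706, 0.031, -0.031, 0.706]
contact_force: [0.0, -0.3, 0.3]
width: -0.001
```

play_rows --series '[{"linear":[0,0,0.075],"spin":0,"hand":1},{"linear":[0,0,0.075],"spin":0,"hand":1},{"linear":[0,0,0.075],"spin":0,"hand":1},{"linear":[0,0,0.075],"spin":0,"hand":1},{"linear":[0,0,0.075],"spin":0,"hand":1}]'

```text
t: 14.7
position: [0.5159, -0.0068, 0.0313]
tcp_rot: [-0.706, 0.031, -0.031, 0.706]
contact_force: [-0.1, -0.7, 0.8]
width: -0.0
```

```bash
python3 -c "
from h import *
plan([*JO,.031],JX);print(jig(arm.sense()['position']))
c=arm.camera_params('wrist');p,d=arm.read_camera('wrist');cv2.imwrite('pics/w12.png',p[:,:,::-1])
"
```

```text
t 14.7 pos [ 0.5159 -0.0068  0.0313] F [-0.08 -0.7   0.76] w -0.0
spin deg -0.03 units -0.003
after-turn units [-2.000e-03  8.000e-03  2.366e+00]
tool axes x,y,z in world [[0.996, -0.089, -0.0], [-0.0, 0.0, -1.0], [0.089, 0.996, 0.0]] units now [-0.003  0.008  2.366]
[  0.1 -94.6  31.3]
```

View pics/w12.png

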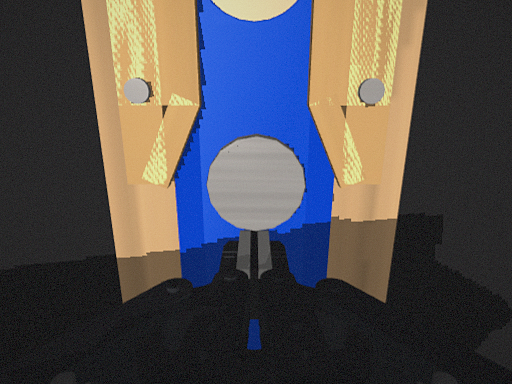

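play_rows --series '[{"linear":[0,0,0.075],"spin":0,"hand":1},{"linear":[0,0,0.075],"spin":0,"hand":1},{"linear":[0,0,0.075],"spin":0,"hand":1},{"linear":[0,0,0.075],"spin":0,"hand":1},{"linear":[0,0,0.075],"spin":0,"hand":1}]'

```text
t: 15.25
position: [0.5172, 0.0082, 0.0313]
tcp_rot: [-0.706, 0.031, -0.031, 0.706]
contact_force: [-0.7, -1.0, -0.9]
width: 0.003
```

play_rows --series '[{"linear":[0,0,0.075],"spin":0,"hand":1},{"linear":[0,0,0.075],"spin":0,"hand":1},{"linear":[0,0,0.075],"spin":0,"hand":1}]'

```text
t: 15.55
position: [0.518, 0.0171, 0.0313]
tcp_rot: [-0.706, 0.031, -0.031, 0.706]
contact_force: [-0.4, -1.6, -0.4]
width: -0.0
```

play_rows --series '[{"linear":[0,0,0.075],"spin":0,"hand":1},{"linear":[0,0,0.075],"spin":0,"hand":1},{"linear":[0,0,0.075],"spin":0,"hand":1}]'

```text
t: 15.85
position: [0.5188, 0.0261, 0.0313]
tcp_rot: [0.706, -0.031, 0.031, -0.706]
contact_force: [-0.3, -0.7, -0.1]
width: 0.001
```

play_rows --series '[{"linear":[0,0,0.075],"spin":0,"hand":1},{"linear":[0,0,0.075],"spin":0,"hand":1},{"linear":[0,0,0.075],"spin":0,"hand":1}]'

```text
t: 16.15
position: [0.5197, 0.0351, 0.0313]
tcp_rot: [-0.706, 0.031, -0.031, 0.706]
contact_force: [-0.3, -1.1, 0.5]
width: 0.0
```

```bash
python3 -c "
from h import *
plan([*JO,.031],JX);print(jig(arm.sense()['position']))
c=arm.camera_params('wrist');p,d=arm.read_camera('wrist');cv2.imwrite('pics/w13.png',p[:,:,::-1])
m=cv2.inRange(p,(200,190,150),(255,255,255));
k,l,st,ce=cv2.connectedComponentsWithStats(m)
"
```

```text
t 16.15 pos [0.5197 0.0351 0.0313] F [-0.29 -1.05  0.5 ] w 0.0
spin deg -0.02 units -0.003
after-turn units [-0.003  0.007  1.316]
tool axes x,y,z in world [[0.996, -0.089, -0.0], [-0.0, 0.0, -1.0], [0.089, 0.996, 0.0]] units now [-0.003  0.007  1.316]
[  0.1 -52.6  31.3]
```

View pics/w13.png

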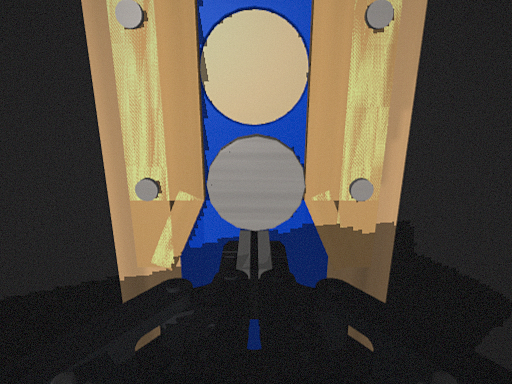

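```bash
python3 -c "
from h import *
c=arm.camera_params('wrist')
for uv,z in (((255,66.5),.0185),((256,183.5),.029)):
    print(jig(onz(c,uv,z)[0]))
"
```

```text
[ 0.2 30.2 18.5]
[  0.6 -18.5  29. ]
```

play_rows --series '[{"linear":[0,0,0.075],"spin":0,"hand":1},{"linear":[0,0,0.075],"spin":0,"hand":1},{"linear":[0,0,0.075],"spin":0,"hand":1},{"linear":[0,0,0.075],"spin":0,"hand":1}]'

```text
t: 16.6
position: [0.5207, 0.047, 0.0313]
tcp_rot: [-0.706, 0.031, -0.031, 0.706]
contact_force: [0.0, -0.8, 0.6]
width: -0.001
```

play_rows --series '[{"linear":[0,0,0.075],"spin":0,"hand":1},{"linear":[0,0,0.075],"spin":0,"hand":1},{"linear":[0,0,0.075],"spin":0,"hand":1},{"linear":[0,0,0.075],"spin":0,"hand":1}]'

```text
t: 17.0
position: [0.5218, 0.059, 0.0313]
tcp_rot: [-0.706, 0.031, -0.031, 0.706]
contact_force: [-0.1, -1.7, -0.1]
width: -0.001
```

play_rows --series '[{"linear":[0,0,0.07],"spin":0,"hand":1},{"linear":[0,0,0.07],"spin":0,"hand":1},{"linear":[0,0,0.07],"spin":0,"hand":1}]'

```text
t: 17.3
position: [0.5225, 0.0672, 0.0313]
tcp_rot: [0.706, -0.031, 0.031, -0.706]
contact_force: [0.7, -1.1, 0.4]
width: 0.004
```

play_rows --series '[{"linear":[0,0,0.05],"spin":0,"hand":1},{"linear":[0,0,0.05],"spin":0,"hand":1}]'

```text
t: 17.5
position: [0.5229, 0.0711, 0.0313]
tcp_rot: [0.706, -0.031, 0.031, -0.706]
contact_force: [0.5, -1.0, 0.5]
width: -0.001
```

play_rows --series '[{"linear":[0,0,0.05],"spin":0,"hand":1},{"linear":[0,0,0.05],"spin":0,"hand":1}]'

```text
t: 17.7
position: [0.5233, 0.075, 0.0313]
tcp_rot: [0.706, -0.031, 0.032, -0.706]
contact_force: [0.8, -1.9, 0.9]
width: 0.001
```

```bash
python3 -c "
from h import *
plan([*JO,.031],JX);print(jig(arm.sense()['position']))
c=arm.camera_params('wrist');p,d=arm.read_camera('wrist');cv2.imwrite('pics/w14.png',p[:,:,::-1])
"
```

```text
t 17.7 pos [0.5233 0.075  0.0313] F [ 0.77 -1.94  0.86] w 0.001
spin deg -0.04 units -0.005
after-turn units [-0.004  0.008  0.314]
tool axes x,y,z in world [[0.996, -0.089, 0.0], [0.0, -0.0, -1.0], [0.089, 0.996, -0.0]] units now [-0.004  0.008  0.314]
[  0.2 -12.5  31.3]
```

View pics/w14.png

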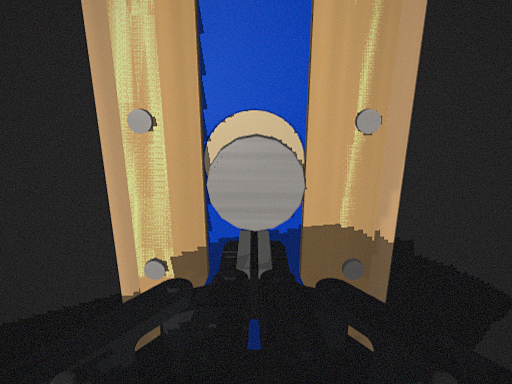

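play_rows --series '[{"linear":[0,0,0.05],"spin":0,"hand":1},{"linear":[0,0,0.05],"spin":0,"hand":1}]'

```text
t: 17.95
position: [0.5236, 0.0792, 0.0313]
tcp_rot: [-0.706, 0.032, -0.031, 0.706]
contact_force: [0.2, -1.0, 0.1]
width: -0.001
```

play_rows --series '[{"linear":[0,0,0.05],"spin":0,"hand":1}]'

```text
t: 18.05
position: [0.5236, 0.0815, 0.0312]
tcp_rot: [-0.706, 0.031, -0.031, 0.707]
contact_force: [0.5, -0.8, 0.1]
width: 0.006
```

play_rows --series '[{"linear":[0,0,0.04],"spin":0,"hand":1}]'

```text
t: 18.15
position: [0.5238, 0.0832, 0.0312]
tcp_rot: [-0.706, 0.031, -0.031, 0.707]
contact_force: [-0.8, -0.7, 0.3]
width: 0.002
```

```bash
python3 -c "
from h import *
plan([*JO,.031],JX);print(jig(arm.sense()['position']))
c=arm.camera_params('wrist');p,d=arm.read_camera('wrist');cv2.imwrite('pics/w15.png',p[:,:,::-1])
"
```

```text
t 18.15 pos [0.5238 0.0832 0.0312] F [-0.77 -0.68  0.27] w 0.002
spin deg -0.0 units -0.0
after-turn units [0.001 0.005 0.108]
tool axes x,y,z in world [[0.996, -0.088, -0.0], [-0.0, 0.0, -1.0], [0.088, 0.996, 0.0]] units now [0.001 0.005 0.108]
[-0.1 -4.3 31.2]
```

View pics/w15.png

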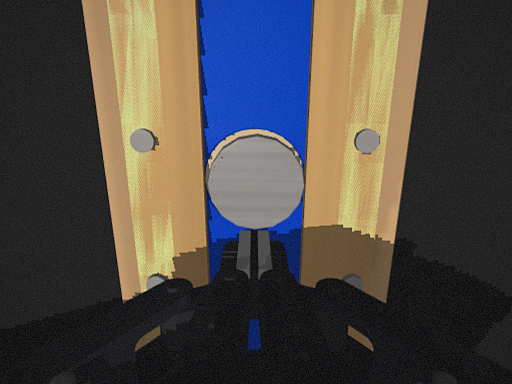

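play_rows --series '[{"linear":[0,0,0.03],"spin":0,"hand":1}]'

```text
t: 18.3
position: [0.524, 0.0839, 0.0313]
tcp_rot: [0.706, -0.031, 0.031, -0.706]
contact_force: [-0.6, -1.4, 0.6]
width: -0.001
```

play_rows --series '[{"linear":[0,0,0.03],"spin":0,"hand":1}]'

```text
t: 18.4
position: [0.5241, 0.0848, 0.0313]
tcp_rot: [0.706, -0.031, 0.032, -0.706]
contact_force: [-0.6, -1.7, 0.5]
width: 0.002
```

play_rows --series '[{"linear":[0,0,0.03],"spin":0,"hand":1}]'

```text
t: 18.5
position: [0.5242, 0.0859, 0.0313]
tcp_rot: [0.707, -0.031, 0.032, -0.706]
contact_force: [0.4, -3.3, 1.0]
width: 0.005
```

```bash
python3 -c "
from h import *
plan([*JO,.031],JX);print(jig(arm.sense()['position']))
c=arm.camera_params('wrist');p,d=arm.read_camera('wrist');cv2.imwrite('pics/w16.png',p[:,:,::-1])
"
```

```text
t 18.5 pos [0.5242 0.0859 0.0313] F [ 0.37 -3.35  0.95] w 0.005
spin deg -0.04 units -0.005
after-turn units [-0.004  0.008  0.04 ]
tool axes x,y,z in world [[0.996, -0.089, 0.0], [0.0, -0.0, -1.0], [0.089, 0.996, -0.0]] units now [-0.004  0.008  0.04 ]
[ 0.1 -1.6 31.3]
```

View pics/w16.png

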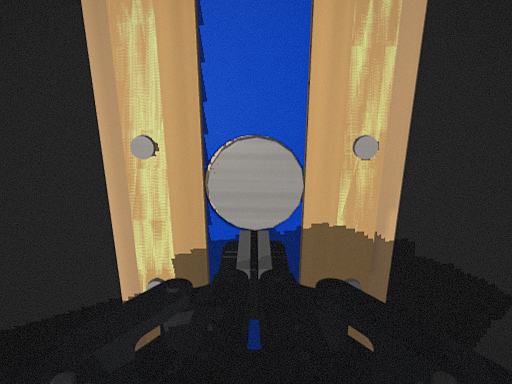

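play_rows --series '[{"linear":[0,0,0.02],"spin":0,"hand":1}]'

```text
t: 18.65
position: [0.5242, 0.0861, 0.0314]
tcp_rot: [0.707, -0.032, 0.032, -0.706]
contact_force: [-0.2, -4.3, 0.8]
width: 0.003
```

play_rows --series '[{"linear":[0,0,0],"spin":0,"hand":1}]'

```text
t: 18.75
position: [0.5242, 0.0861, 0.0313]
tcp_rot: [0.707, -0.032, 0.032, -0.706]
contact_force: [-0.4, -4.0, 1.3]
width: 0.001
```

```bash
python3 -c "
from h import *
print(jig(arm.sense()['position']))
c=arm.camera_params('wrist');p,d=arm.read_camera('wrist')
v,u=np.mgrid[100:260,195:320];X=unproj(c,np.c_[u.ravel(),v.ravel()],d[100:260,195:320].ravel())
J=np.c_[(X[:,:2]-JO)@JX,(X[:,:2]-JO)@JY,X[:,2]]*1000
for y in range(0,62,4):
    k=(abs(J[:,1]-y)<2)&(abs(J[:,0])<8); print(y,np.round(np.median(J[k,2]),1) if k.any() else None,end='; ')
"
```

```text
[ 0.1 -1.4 31.3]
0 19.5; 4 34.5; 8 42.1; 12 25.9; 16 26.0; 20 26.0; 24 26.0; 28 26.0; 32 25.9; 36 26.0; 40 26.0; 44 26.0; 48 26.0; 52 20.7; 56 19.9; 60 20.1;
```

It dropped in: push force rose to about 4 N with no further travel, and the wrist depth reads a flat top at z = 26.0 mm across the disc. Next I'll back off, lift, and move over the middle.

play_rows --series '[{"linear":[0,0,-0.15],"spin":0,"hand":1},{"linear":[0,-0.4,0],"spin":0,"hand":1},{"linear":[0,-0.3,0],"spin":0,"hand":1},{"linear":[0,0,0],"spin":0,"hand":1}]'

```text
t: 19.2
position: [0.525, 0.0817, 0.0607]
tcp_rot: [-0.706, 0.03, -0.032, 0.707]
contact_force: [-0.2, -0.8, -0.1]
width: 0.002
```

```bash
python3 -c "
from h import *
T=JO+JY*.0305
plan([*T,.036],JX)
print(jig(arm.sense()['position']))
c=arm.camera_params('wrist');p,d=arm.read_camera('wrist');cv2.imwrite('pics/w17.png',p[:,:,::-1])
v,u=np.mgrid[0:300,150:360];X=unproj(c,np.c_[u.ravel(),v.ravel()],d[0:300,150:360].ravel())
J=np.c_[(X[:,:2]-JO)@JX,(X[:,:2]-JO)@JY,X[:,2]]*1000
k=(abs(J[:,2]-26)<1)&(abs(J[:,0])<21)&(abs(J[:,1]-31)<30);print(k.sum(),J[k].mean(0),J[k].min(0),J[k].max(0))
A=np.c_[J[k][:,:2],np.ones(k.sum())];print('slopes',np.linalg.lstsq(A,J[k][:,2],rcond=None)[0])
"
```

```text
t 19.2 pos [0.525  0.0817 0.0607] F [-0.17 -0.78 -0.08] w 0.002
spin deg 0.01 units 0.002
after-turn units [-0.035  0.619  0.904]
tool axes x,y,z in world [[0.996, -0.088, 0.003], [0.003, 0.001, -1.0], [0.088, 0.996, 0.001]] units now [-0.034  0.619  0.904]
[ 1.3 -5.7 60.7]
4428 [ 0.2269829  30.66031851 25.99083915] [-20.76450455   8.8846766   25.00026516] [20.93947827 51.90166036 26.99841844]
slopes [ 6.48552857e-04 -8.97570939e-04  2.60182118e+01]
```

View pics/w17.png

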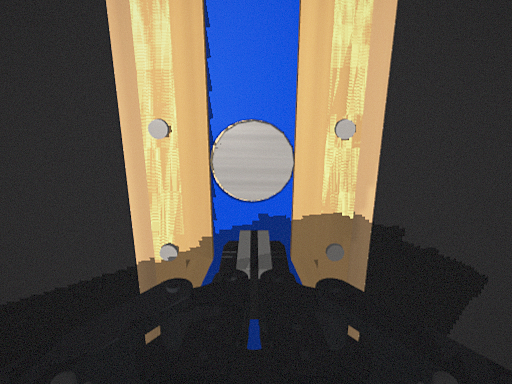

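Disc centre is at jig (0.2, 30.7) with its top at 26.0 mm and level to 0.05°. Moving over it now.

play_rows --series '[{"linear":[-0.01,0,0.4],"spin":0,"hand":1},{"linear":[-0.01,0,0.5],"spin":0,"hand":1},{"linear":[0,0.3,0],"spin":0,"hand":1},{"linear":[0,0.2,0],"spin":0,"hand":1},{"linear":[0,0,0],"spin":0,"hand":1}]'

```text
t: 19.75
position: [0.5249, 0.1157, 0.0377]
tcp_rot: [0.707, -0.033, 0.031, -0.706]
contact_force: [-0.7, -0.2, 0.1]
width: -0.003
```

play_rows --series '[{"linear":[0,0.06,0],"spin":0,"hand":1},{"linear":[0,0,0],"spin":0,"hand":1}]'

```text
t: 19.95
position: [0.5261, 0.116, 0.0367]
tcp_rot: [0.707, -0.032, 0.032, -0.706]
contact_force: [-0.0, 0.9, -0.5]
width: 0.001
```

```bash
python3 -c "
from h import *
T=JO+JY*.0307
plan([*T,.034],JX)
print(jig(arm.sense()['position']))
"
```

```text
t 19.95 pos [0.5261 0.116  0.0367] F [-0.04  0.88 -0.46] w 0.001
spin deg -0.11 units -0.013
after-turn units [0.016 0.067 0.055]
tool axes x,y,z in world [[0.996, -0.09, -0.0], [-0.0, -0.0, -1.0], [0.09, 0.996, -0.0]] units now [0.016 0.067 0.055]
[-0.6 28.5 36.7]
```

play_rows --series '[{"linear":[0.015,0,0.055],"spin":0,"hand":1},{"linear":[0,0.04,0],"spin":0,"hand":1},{"linear":[0,0,0],"spin":0,"hand":1}]'

```text
t: 20.25
position: [0.527, 0.1192, 0.0353]
tcp_rot: [-0.706, 0.031, -0.031, 0.706]
contact_force: [-0.2, 0.2, -0.3]
width: 0.001
```

play_rows --series '[{"linear":[0,0.025,0],"spin":0,"hand":1},{"linear":[0,0,0],"spin":0,"hand":1}]'

```text
t: 20.45
position: [0.5269, 0.1191, 0.0342]
tcp_rot: [0.706, -0.031, 0.031, -0.706]
contact_force: [-0.2, -0.5, -0.6]
width: 0.001
```

play_rows --series '[{"linear":[0,0.02,0],"spin":0,"hand":1},{"linear":[0,0,0],"spin":0,"hand":1}]'

```text
t: 20.65
position: [0.5269, 0.1191, 0.0341]
tcp_rot: [-0.706, 0.031, -0.031, 0.707]
contact_force: [-2.1, -0.8, 6.4]
width: 0.002
```

play_rows --series '[{"linear":[0,0.01,0],"spin":0,"hand":1},{"linear":[0,0,0],"spin":0,"hand":1}]'

```text
t: 20.85
position: [0.527, 0.1191, 0.0341]
tcp_rot: [-0.706, 0.031, -0.032, 0.707]
contact_force: [-2.3, -0.3, 10.8]
width: 0.001
```

About 10.8 N. I'll hold briefly, then lift.

play_rows --series '[{"linear":[0,0,0],"spin":0,"hand":1},{"linear":[0,0,0],"spin":0,"hand":1},{"linear":[0,0,0],"spin":0,"hand":1},{"linear":[0,0,0],"spin":0,"hand":1},{"linear":[0,0,0],"spin":0,"hand":1}]'

```text
t: 21.35
position: [0.5269, 0.1191, 0.0341]
tcp_rot: [-0.706, 0.031, -0.032, 0.707]
contact_force: [-2.5, 0.1, 9.4]
width: 0.001
```

play_rows --series '[{"linear":[0,-0.1,0],"spin":0,"hand":1},{"linear":[0,-0.6,0],"spin":0,"hand":1},{"linear":[0,-0.8,0],"spin":0,"hand":1},{"linear":[0,-0.8,-0.6],"spin":0,"hand":1},{"linear":[0,0,-0.8],"spin":0,"hand":1}]'

```text
t: 21.85
position: [0.5248, 0.0645, 0.1285]
tcp_rot: [-0.706, 0.027, -0.032, 0.707]
contact_force: [1.0, 0.3, -1.7]
width: 0.001
```

play_rows --series '[{"linear":[0,0,0],"spin":0,"hand":1},{"linear":[0,0,0],"spin":0,"hand":1}]'

```text
t: 22.05
position: [0.5219, 0.0629, 0.1253]
tcp_rot: [-0.706, 0.032, -0.032, 0.707]
contact_force: [0.5, 0.6, -0.5]
width: -0.003
```

```bash
python3 -c "
from h import *
print(arm.sense()['t'],jig(arm.sense()['position']),np.round(arm.sense()['contact_force'],1))
c=arm.camera_params('wrist');p,d=arm.read_camera('wrist');cv2.imwrite('pics/w18.png',p[:,:,::-1])
X=unproj(c,np.array([[u,v] for v in range(384) for u in range(512)]),d.ravel())
J=np.c_[(X[:,:2]-JO)@JX,(X[:,:2]-JO)@JY,X[:,2]]*1000
k=(abs(J[:,2]-26)<1.5)&(abs(J[:,0])<20.5)&(abs(J[:,1]-31)<26);print(k.sum(),J[k].mean(0))
A=np.c_[J[k][:,:2],np.ones(k.sum())];print('slopes',np.linalg.lstsq(A,J[k][:,2],rcond=None)[0])
p,d=arm.read_camera('side');cv2.imwrite('pics/s18.png',p[:,:,::-1])
"
```

```text
22.05 [ -0.2 -24.7 125.3] [ 0.5  0.6 -0.5]
2859 [ 0.23638233 30.65912446 25.94701244]
slopes [8.12913128e-04 6.56910054e-04 2.59266800e+01]
```

View pics/w18.png

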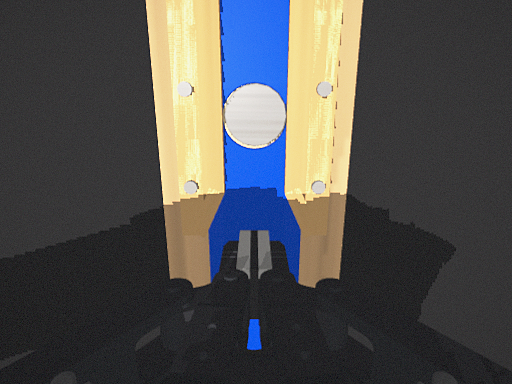

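View pics/s18.png

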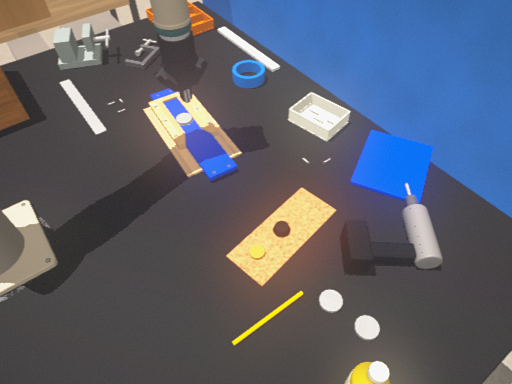

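The disc sits flat in the recess at wrist pixel (255,116), with its top at 25.9 mm. In the side view the brass disc (257,251) and rubber foot (282,229) are where they started, and the arm is clear. Handing in.

```bash
python3 -c "
from rig import arm
print(arm.job_done())"
```

```text
the job is handed in; nothing more can be done
None
```

The steel disc is bedded flat in the plate's recess, and the job was handed in at about 22 s of the 64 s allowed.

- **Pick and place:** I took the bright disc farthest to the robot's left, on the cork pad. I laid it on the loading end at about jig y = -106 mm and let go.
- **Slide:** The closed fingertips pushed it along at about 30 mm/s or less, 3 mm above the plate. The readings during the slide stayed at about 2 N or less. It dropped in at jig y ≈ 31 mm, where the push force rose to about 4 N with no further travel.
- **Press:** I pressed on the middle with about 10 N for just over half a second (readings 9.4 to 10.8 N), then lifted clear.
- **Last checks:** The wrist depth puts the disc at jig (0.2, 30.7) mm with its top at 25.9 mm (26 expected) and under 0.1° of tilt. In the side view the brass disc and rubber foot have not moved. The arm was touching nothing.

No check failed. While closing for the grasp, the fingertips twice touched the cork lightly, at 3 to 5 N.

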